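# Check the paint on a sloping bracket with a pen gauge

### The job

Set the blue bracket down flat and square in the pocket of the steel nest, either way round, and let go of it. Then take the orange pen gauge out of its grey stand and hold its brass tip on the white spot of the bracket, the pen square to the sloping face, pressed lightly so that the spring tip goes about half way in. Finish while still holding the gauge there; never press hard or disturb the other things on the bench.

Things in the scene. Friction and masses are not known exactly. Their poses are not given: they have to be found in the camera images.
- bracket: Loose blue painted bracket, 0.4 kg: a flat rectangular foot 90 (its x) x 50 (its y) x 24 mm, carrying a pad as wide as the foot (50 mm, flush sides) whose top face slopes at 20 degrees: 27 mm high near the -x end, 49 mm near the +x end, 38 mm in the middle. Its two long sides are upright, flat and parallel, 50 mm apart, to be gripped from above. Origin: centre of the underside; z up. It stands on the bench on its foot.
- spot (a point): Centre of the white spot (18 mm across, black dot in the middle) on the sloping face of the bracket; in the bracket's frame at [-0.0066, 0.006, 0.0359]. Its z axis points out of the sloping face, square to it (20 degrees from upright, leaning to the bracket's -x); x runs up the slope.
- nest: Fixed light steel plate 150 (x) x 110 (y) x 24 mm lying on the bench, with a rectangular pocket in its middle, 95 x 55 mm (x, y) and 10 mm deep, with sharp upright walls: pocket floor 14 mm above the plate's underside. Four screw heads show at its corners. Origin: centre of the underside; z up. The bracket's foot fits the pocket with 2.5 mm to spare on every side.
- stand: Fixed grey block 70 x 70 x 60 mm (74 mm square at its thin rubber foot) with an upright square hole 16 mm wide right through its middle, in which the gauge stands tip down. Origin: centre of the underside.
- probe: Loose pen gauge, 0.13 kg, all round about its z axis. Origin: underside of its black collar (28 mm across, 8 mm thick), which rests on the top of the stand. Above the collar an orange round barrel, 18 mm across, from 8 to 72 mm above the origin, with a black end button up to 75 mm: grip it here, from above. Below the origin a steel nose 13 mm across down to -36 mm, then the brass spring tip. z points from the tip to the button, upward in the stand.
- probe_tip (a point): The very end of the gauge's round brass tip (6 mm across); 52 mm below the probe's origin along its axis when the spring is relaxed.
- plunger (a joint): How far the gauge's spring tip is pushed in: 0 relaxed, 0.010 m fully in. The spring takes 1 N to start and 0.4 N more for each mm, so 3 N half way (0.005).
- cast_boss_0: Bystander: dark small casting with a bore, 50 x 50 x 30 mm. Origin: centre of the underside.
- cast_boss_1: Bystander: dark small casting with a bore, 50 x 50 x 30 mm, stuck fast. Origin: centre of the underside.
- tape_roll: Bystander: roll of beige tape, stuck fast, lying flat, 96 mm across, 25 mm high. Origin: centre of the underside.
- oil_can: Bystander: green oil can with a thin bent spout, 62 x 72 x 123 mm. Origin: centre of the underside.
Things that resemble listed ones, but are neither listed nor needed, are in the scene too. There is more than one size of the bracket; the job needs the largest.

How it is judged:
By the outcome, as a careful person would: the job done as asked, in the order asked, and still so for the second after the job is handed in, while the arm keeps its last pose, push and grip.
It also fails if it takes over 58 s, if anything falls off the work surface, if the arm or the gripper's body presses on something with over 40 N, if the wrist force passes 120 N, or if a joint passes its speed limit or range.

### The arm

A 6-joint arm with a two-finger parallel gripper is mounted at the origin on a cart in front of the work surface, level with it; the furniture and walls round the work are solid. World frame = base frame: x ahead of the robot, y to its left, z up, the work surface at z = 0. Lengths are in mm, angles in rad, forces in N, time in s.
With the tool pointing down it reaches from about 275 to 750 mm from the base axis. Payload 10.2 kg.
Tool frame: the origin (TCP) lies at the very end of the fingers, on their centre line; the grasp point (between the pads) lies 19 mm behind it; x points along the fingers, y is the direction in which the jaws open and shut, and the axes are right-handed (so a half turn about x gives the same grasp; the last joint's range is limited). The gripper opens to 85 mm and grips with 20 to 120 N. Pads are 22 mm wide; open, the fingers measure 114 mm over their backs; the gripper's body (76 mm by 85 mm) begins 54 mm behind the grasp point. The pads swing forward as they close: fully open they stand 13 mm farther back than shut.
Start: joints at [-1.422, 0.313, 1.498, -0, 1.331, -0.223], TCP at [190.717, -489.14, 231.294] pointing down, gripper open.
Joint ranges: [-2.94, 2.94], [-0.97, 2.17], [0.19, 2.56], [-1.23, 4.37], [0.02, 3.11], [-2.88, 2.88]. Speed limits (rad/s): [2.39, 2.39, 3.01, 3.14, 3.14, 3.14].

### API

Orientations are given as a unit quaternion [w, x, y, z].
In Python, from rig import ctrl, viewer, finish_job gives the robot as it stands.
- The arm moves only by the tool carry_out, never from a script. Its argument "targets" is a list of rows, each an object of numbers: "x", "y", "z": the shift along the world's x, y, z in m; "ax", "ay", "az": the turn, a rotation vector about the world's x, y, z in rad; "hand": the opening, from -1 (shut) to 1 (fully open). A call has 1 to 5 rows; each row is the pose to reach, as a shift and turn from the pose commanded when the call began; what a row does not reach only later rows make up. A row lasts 1/8 s, in which the tool goes at most 62.5 mm and 10.7 degrees, less where a joint would pass 70% of its speed; a pose out of reach is approached as far as the arm can. A call with a gripper value outside its range is refused whole. The fingers move at their own pace and stop on an object; "grip_force" is the grip in N (left out, the last holds). Time passes only in rows, so rows that repeat a pose let the fingers close. It gives the time, the measured TCP pose, the force and the opening at its end, in the units of the state.
- ctrl.sense(): the state, without advancing time (a new reading comes with each control period).
- viewer.capture(name): name is "scene" or "top" or "wrist"; returns the picture (480x640x3 uint8, blue, green, red); there is no depth.
- viewer.camera_info(name): a dict with "fx", "fy", "cx", "cy" (pixels), "R" (3x3) and "t" (3): a world point X has camera coordinates R X + t. Camera axes: x right, y down, z forward; pixel columns grow to the right and rows downward; lengths in mm; the calibration is good to about 2 mm. A picture is of the moment at which its call begins: read the wrist's pose just before it. camera_info takes no time and is no camera call; for the wrist camera it gives the pose at the moment of the call.
- finish_job(): hands the job in, once; it reports no verdict.
The state is a dict: "time_s": time; "joints": joint angles; "dq": joint speeds; "tau": joint torques, N m; "eef_pos": TCP position; "ee_rot": TCP orientation; "force": force on the tool from outside, world axes, zero at the start; "wrist_torque": the same for the moment, N m; "grip_width": opening from 0.0 (shut) to 1.0 (fully open).
Only numpy, scipy, OpenCV 4.12 (cv2) and the standard library are available. Lean on these libraries where they do the work, as an engineer would, in place of code of your own. Each camera call takes 0.05 s, during which the arm holds its last target. There are 200 camera calls.

## Working session

There is one attempt and no reset: what is moved stays moved. The work goes in short steps, Python scripts to look and compute and a tool call to move; the robot and the scene stay as the last step left them, time stands still between calls to the robot, and variables do not carry over. Pictures are saved under pics/ and viewed, about 8 in all and at most 12, crops included, and the job is handed in when it is done.

Besides the shell and the picture viewer there is one more tool, called after "Emit:" by a JSON object that holds its "op" and its "data", one argument or row to a line. carry_out: Moves the arm, as the interface text tells. Its arguments: {"type":"object","properties":{"targets":{"type":"array"},"grip_force":{"type":"number"}},"required":["targets"]}

```bash
ls; mkdir -p pics; python3 - <<'E'
from rig import ctrl, viewer
import cv2,numpy as np
s=ctrl.sense(); print({k:np.round(v,3).tolist() for k,v in s.items()})
for n in("top","scene"):
    cv2.imwrite(f"pics/{n}0.png",viewer.capture(n)); i=viewer.camera_info(n); print(n,i)
E
```

```text
pics
{'time_s': 0.0, 'joints': [-1.422, 0.313, 1.498, -0.0, 1.331, -0.223], 'dq': [0.001, 0.001, 0.001, 0.0, 0.001, 0.001], 'tau': [0.001, -41.227, -25.974, -0.0, 0.004, -0.0], 'eef_pos': [190.669, -488.862, 230.735], 'ee_rot': [0.13, 0.695, 0.131, -0.695], 'force': [-0.107, -0.409, 0.034], 'wrist_torque': [0.009, -0.011, -0.011], 'grip_width': 1.003}
top {'fx': 570.5787804675196, 'fy': 570.5787804675196, 'cx': 328.7508839983079, 'cy': 225.65255830542765, 'R': array([[-1.03054803e-02, -9.99946483e-01,  9.09938999e-04],
       [-9.83489288e-01,  9.97144499e-03, -1.80691423e-01],
       [ 1.80672680e-01, -2.75702717e-03, -9.83539415e-01]]), 't': array([  13.66951755,  536.65871136, 1369.29566574])}
scene {'fx': 538.5446256574802, 'fy': 538.5446256574802, 'cx': 318.5593842103236, 'cy': 239.99116268650226, 'R': array([[-0.85161935, -0.52414361, -0.00423816],
       [-0.2820893 ,  0.46511861, -0.83910089],
       [ 0.44178062, -0.71339902, -0.54395931]]), 't': array([463.26943707, 217.19687447, 970.00699456])}
```

View pics/top0.png

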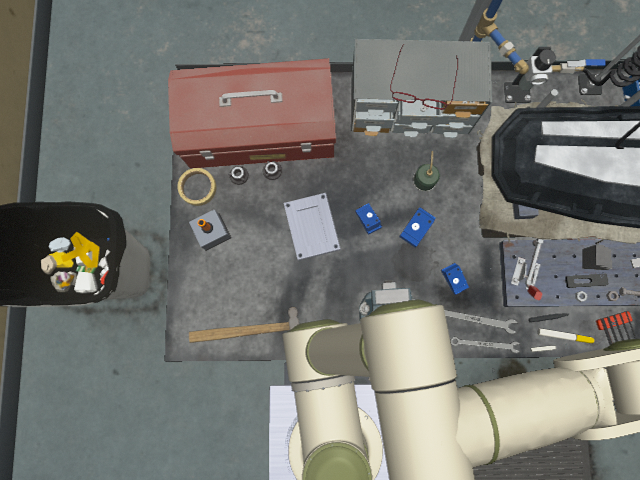

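View pics/scene0.png

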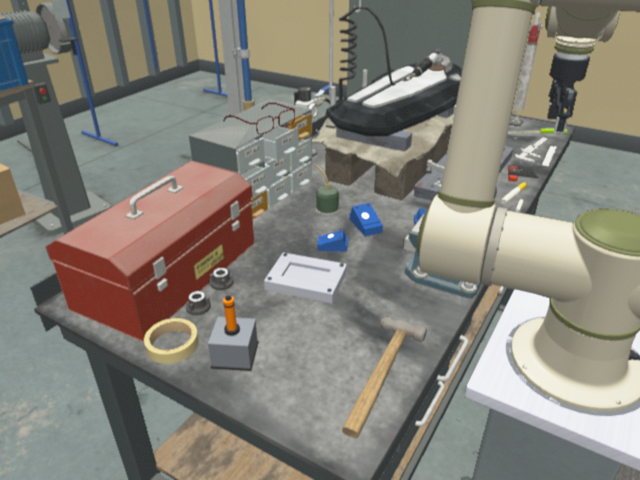

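The top view shows the largest bracket at (417,227), the nest at (312,226), the stand with the gauge at (208,229) and the oil can at (427,176). There are smaller brackets at (369,218) and (456,279).

```bash
cat > h.py <<'E'
import numpy as np,cv2
from rig import ctrl,viewer
def proj(i,X): 
    c=np.atleast_2d(X)@i["R"].T+i["t"]; return c[:,:2]/c[:,2:]*[i["fx"],i["fy"]]+[i["cx"],i["cy"]]
def back(i,uv,z):
    uv=np.atleast_2d(uv).astype(float); d=np.c_[(uv-[i["cx"],i["cy"]])/[i["fx"],i["fy"]],np.ones(len(uv))]@i["R"]
    c=-i["R"].T@i["t"]; return c+d*((z-c[2])/d[:,2:])
E
python3 - <<'E'
from h import *
i=viewer.camera_info("top"); im=cv2.imread("pics/top0.png")
for n,uv,z in(("bracket",(416,227),36),("nest",(312.5,226),24),("stand",(204,226),75),("can",(427,178),60),("toolboxcorner",(333,160),0)): print(n,back(i,uv,z).round(0))
a=cv2.resize(im[180:270,280:440],None,fx=5,fy=5,interpolation=cv2.INTER_CUBIC)
cv2.imwrite("pics/c1.png",a[:450])
E
```

```text
bracket [[ 533. -211.   36.]]
nest [[541.  49.  24.]]
stand [[534. 312.  75.]]
can [[ 654. -239.   60.]]
toolboxcorner [[721.  -5.   0.]]
```

View pics/c1.png

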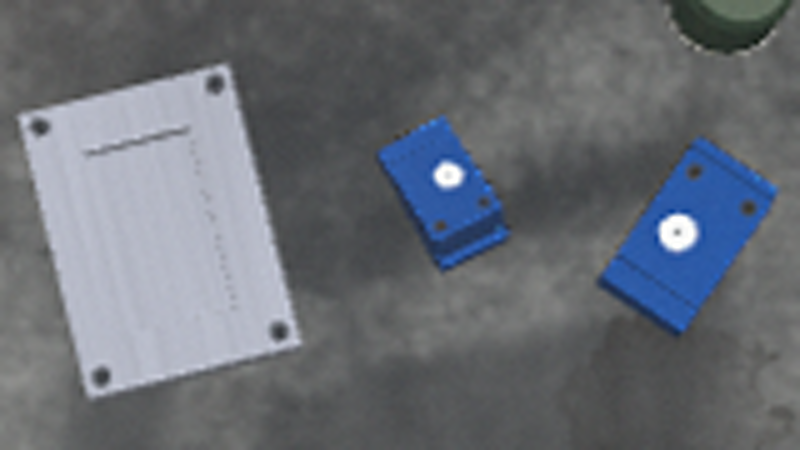

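The crop shows the nest's top corners at crop px (20,116), (230,65), (300,344) and (92,397). The large bracket has its high end (the holes) at upper right, with yaw about -37°, and the nest yaw is about +14°. Next I'll refine these estimates and plan the move over the bracket.

```bash
python3 - <<'E'
from h import *
from scipy.spatial.transform import Rotation as Ro
i=viewer.camera_info("top")
f=lambda p:np.array(p)/5+[280-.4,180-.4]
n=back(i,f([(20,116),(230,65),(300,344),(92,397)]),24); print(n.round(1),n.mean(0).round(1))
print("nest yaw",np.degrees(np.arctan2(*(n[0]+n[1]-n[2]-n[3])[1::-1])))
print("spot",back(i,f([(678,232)]),35.9))
s=ctrl.sense();q=s["ee_rot"];R=Ro.from_quat(np.r_[q[1:],q[0]]).as_matrix();print(R.round(3), "jaw yaw",np.degrees(np.arctan2(R[1,1],R[0,1])))
w=viewer.camera_info("wrist");c=-w["R"].T@w["t"];print("wrist cam rel tool",(R.T@(c-s["eef_pos"])).round(1),"axes in tool\n",(w["R"]@R).round(3),w["fx"])
E
```

```text
[[601.7 122.6  24. ]
 [627.3  15.3  24. ]
 [483.  -18.5  24. ]
 [457.3  85.9  24. ]] [542.3  51.3  24. ]
nest yaw 13.704402861132209
spot [[ 536.07002734 -208.7089838    35.9       ]]
[[-0.     0.363 -0.932]
 [ 0.001 -0.932 -0.363]
 [-1.    -0.001 -0.   ]] jaw yaw -68.69752632444465
wrist cam rel tool [-1.427e+02  1.000e-01 -7.400e+01] axes in tool
 [[ 0.001  1.    -0.001]
 [-0.292  0.001  0.956]
 [ 0.956 -0.     0.292]] 373.42323047902676
```

Emit:
{"op": "carry_out", "data": {
  "targets": [
    {"x":0.114,"y":0.093,"az":0.71,"hand":1},
    {"x":0.114,"y":0.093,"az":0.71,"hand":1},
    {"x":0.114,"y":0.093,"az":0.71,"hand":1},
    {"x":0.114,"y":0.093,"az":0.71,"hand":1}
  ]
}}

```text
invalid input at $.targets[0]: expected keys x, y, z, ax, ay, az, hand
```

Emit:
{"op": "carry_out", "data": {
  "targets": [
    {"x":0.114,"y":0.093,"az":0.71,"hand":1},
    {"x":0.114,"y":0.093,"az":0.71,"hand":1},
    {"x":0.114,"y":0.093,"az":0.71,"hand":1},
    {"x":0.114,"y":0.093,"az":0.71,"hand":1}
  ]
}}

```text
invalid input at $.targets[0]: expected keys x, y, z, ax, ay, az, hand
```

Emit:
{"op": "carry_out", "data": {
  "targets": [
    {"x":0.114,"y":0.093,"az":0.71,"hand":1},
    {"x":0.114,"y":0.093,"az":0.71,"hand":1},
    {"x":0.114,"y":0.093,"az":0.71,"hand":1},
    {"x":0.114,"y":0.093,"az":0.71,"hand":1},
    {"x":0.114,"y":0.093,"az":0.71,"hand":1}
  ]
}}

```text
invalid input at $.targets[0]: expected keys x, y, z, ax, ay, az, hand
```

```bash
python3 - <<'E'
from h import *
import json
s=ctrl.sense();w=viewer.camera_info("wrist");im=viewer.capture("wrist");cv2.imwrite("pics/w1.png",im)
cv2.imwrite("pics/top1.png",viewer.capture("top"))
json.dump({k:np.array(v).tolist() for k,v in w.items()},open("w1.json","w"))
print({k:np.round(s[k],3).tolist() for k in("time_s","joints","eef_pos","ee_rot","force")})
E
```

```text
{'time_s': 0.1, 'joints': [-1.422, 0.313, 1.498, 0.0, 1.331, -0.223], 'eef_pos': [190.689, -488.901, 230.79], 'ee_rot': [0.13, 0.695, 0.131, -0.695], 'force': [-0.258, -0.513, 0.077]}
```

View pics/w1.png

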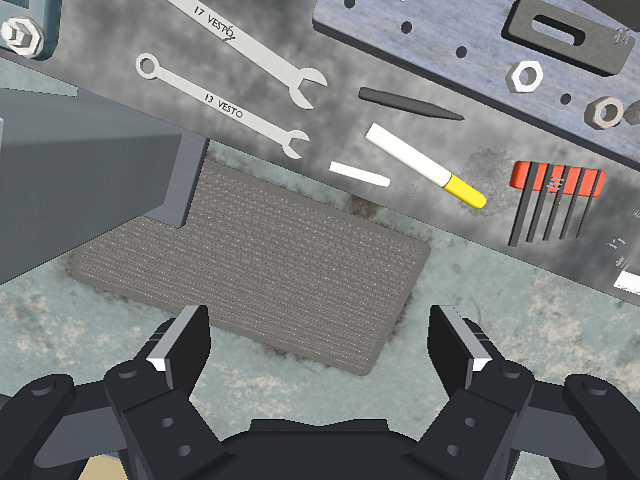

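All the keys are needed, so nothing moved. The picture shows the start view: floor, wrenches and part of a vice at the left edge. I'll go again with a little extra height.

Emit:
{"op": "carry_out", "data": {
  "targets": [
    {"x":0.114,"y":0.093,"z":0.05,"ax":0,"ay":0,"az":0.71,"hand":1},
    {"x":0.114,"y":0.093,"z":0.05,"ax":0,"ay":0,"az":0.71,"hand":1},
    {"x":0.114,"y":0.093,"z":0.05,"ax":0,"ay":0,"az":0.71,"hand":1},
    {"x":0.114,"y":0.093,"z":0.05,"ax":0,"ay":0,"az":0.71,"hand":1}
  ]
}}

```text
time_s: 0.7
eef_pos: [306.2, -395.0, 282.2]
ee_rot: [0.367, 0.605, 0.366, -0.605]
force: [0.5, 0.2, -0.7]
grip_width: 1.005
```

Emit:
{"op": "carry_out", "data": {
  "targets": [
    {"x":0.114,"y":0.093,"z":0,"ax":0,"ay":0,"az":0.71,"hand":1},
    {"x":0.114,"y":0.093,"z":0,"ax":0,"ay":0,"az":0.71,"hand":1},
    {"x":0.114,"y":0.093,"z":0,"ax":0,"ay":0,"az":0.71,"hand":1},
    {"x":0.114,"y":0.093,"z":0,"ax":0,"ay":0,"az":0.71,"hand":1}
  ]
}}

```text
time_s: 1.2
eef_pos: [419.8, -301.8, 281.0]
ee_rot: [0.554, 0.44, 0.554, -0.439]
force: [-0.5, 0.1, -0.4]
grip_width: 0.998
```

Emit:
{"op": "carry_out", "data": {
  "targets": [
    {"x":0.114,"y":0.093,"z":-0.05,"ax":0,"ay":0,"az":0.71,"hand":1},
    {"x":0.114,"y":0.093,"z":-0.05,"ax":0,"ay":0,"az":0.71,"hand":1},
    {"x":0.114,"y":0.093,"z":-0.05,"ax":0,"ay":0,"az":0.71,"hand":1},
    {"x":0.114,"y":0.093,"z":-0.05,"ax":0,"ay":0,"az":0.71,"hand":1},
    {"x":0.114,"y":0.093,"z":-0.05,"ax":0,"ay":0,"az":0.71,"hand":1}
  ]
}}

```text
time_s: 1.82
eef_pos: [532.8, -209.9, 231.0]
ee_rot: [0.671, 0.223, 0.671, -0.223]
force: [-0.6, -0.8, 0.1]
grip_width: 0.999
```

```bash
cat > shot.py <<'E'
from h import *
import json,sys
n=sys.argv[1]
s=ctrl.sense();w=viewer.camera_info("wrist");cv2.imwrite(f"pics/{n}.png",viewer.capture("wrist"))
json.dump({k:np.array(v).tolist() for k,v in w.items()},open(n+".json","w"))
print({k:np.round(s[k],3).tolist() for k in("time_s","joints","eef_pos","ee_rot","force","grip_width")})
E
python3 shot.py w2
```

```text
{'time_s': 1.825, 'joints': [-0.58, 0.419, 1.348, -0.0, 1.375, -1.51], 'eef_pos': [532.783, -209.89, 231.003], 'ee_rot': [0.671, 0.223, 0.671, -0.223], 'force': [-0.588, -0.772, 0.124], 'grip_width': 0.999}
```

View pics/w2.png

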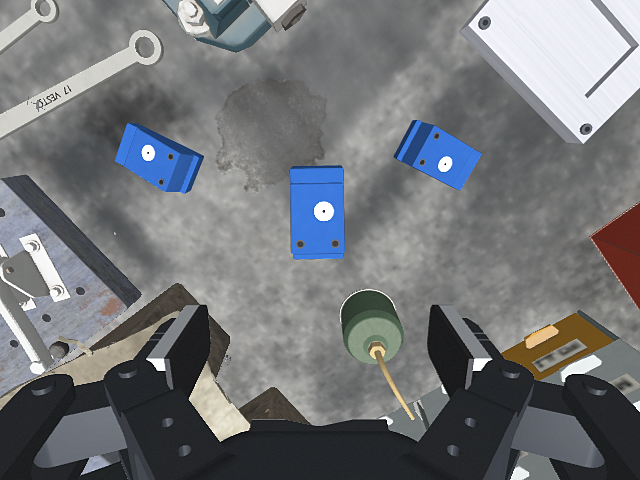

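Wrist view: the large bracket is at cols 290–345, rows 167–258, almost aligned with the jaws. The dot is at (323,211), the oil can at (371,327), and the nest corner shows at top right. Next I'll fit the bracket's silhouette in both views.

```bash
cat > fit.py <<'E'
from h import *
import json
from scipy.optimize import minimize
def load(n): return {k:np.array(v) for k,v in json.load(open(n+".json")).items()}
def parts():
    b=lambda x0,x1,za,zb,z0:[(x,y,z) for y in(-25,25) for x,z in((x0,z0),(x1,z0),(x0,za),(x1,zb))]
    return [np.array(b(-45,45,24,24,0),float),np.array(b(-30.2,30.2,27,49,24),float)]
def sil(i,p,shape,S=4):
    m=np.zeros((shape[0]*S,shape[1]*S),np.uint8); c,s=np.cos(p[2]),np.sin(p[2])
    for P in parts():
        W=np.c_[P[:,0]*c-P[:,1]*s+p[0],P[:,0]*s+P[:,1]*c+p[1],P[:,2]+(p[3] if len(p)>3 else 0)]
        h=cv2.convexHull(((proj(i,W)+.5)*S-.5).astype(np.float32)); cv2.fillPoly(m,[np.round(h*16).astype(np.int32)],255,shift=4)
    return cv2.resize(m,shape[::-1],interpolation=cv2.INTER_AREA)/255.
def mask(im,seed):
    h=cv2.cvtColor(im,cv2.COLOR_BGR2HSV); b=cv2.inRange(h,(100,120,40),(125,255,255))
    n,l,_,_=cv2.connectedComponentsWithStats(b); 
    k=l[seed[1]-6:seed[1]+7,seed[0]-6:seed[0]+7]; k=np.bincount(k[k>0]).argmax()
    c,_=cv2.findContours((l==k).astype(np.uint8),cv2.RETR_EXTERNAL,cv2.CHAIN_APPROX_NONE)
    return cv2.drawContours(np.zeros(b.shape,np.uint8),c,-1,1,-1).astype(float)
def fit(views,p0):
    f=lambda p:sum(np.abs(sil(i,p,m.shape)-m).sum()/m.sum() for i,m in views)
    r=minimize(f,p0,method="Nelder-Mead",options=dict(initial_simplex=np.array([p0]+[np.array(p0)+d for d in np.diag([8,8,.1])]),xatol=.02,fatol=1e-5)); return r.x,r.fun
E
python3 - <<'E'
from fit import *
w=load("w2");iw=cv2.imread("pics/w2.png");it=cv2.imread("pics/top0.png");t=viewer.camera_info("top")
V=[(w,mask(iw,(305,220))),(t,mask(it,(410,235)))]
for v in([V[0]],[V[1]],V):
    p,e=fit(v,[535,-211,-.64]); print(p.round(2),np.degrees(p[2]).round(2),round(e,3))
    c,s=np.cos(p[2]),np.sin(p[2]); print(" spot pred",p[0]-6.6*c-6*s,p[1]-6.6*s+6*c)
print("spot w",back(w,(323,211),35.9),"t",back(t,(415.2,226),35.9))
# nest from top and wrist partial corner
print("nest corner wrist",back(w,(583,143),24))
for n,X in(("tcp",ctrl.sense()["eef_pos"]),):print(n,proj(w,X))
E
```

```text
[ 537.3  -215.86   -0.61] -35.17 0.031
 spot pred 535.3635392963408 -207.15568753904074
[ 538.43 -217.2    -0.61] -35.21 0.06
 spot pred 536.4933375018612 -208.48804291632112
[ 537.93 -216.46   -0.62] -35.39 0.099
 spot pred 536.0243218767795 -207.7436095611373
spot w [[ 535.42884258 -207.40018211   35.9       ]] t [[ 536.07002734 -208.7089838    35.9       ]]
nest corner wrist [[627.86437041  17.83239488  24.        ]]
tcp [[318.91474221 310.20555385]]
```

Both views agree to about 1.5 mm: bracket at (537.3, -215.9), yaw -35.2°. I'll grip it with the TCP at z≈14.

Emit:
{"op": "carry_out", "data": {
  "targets": [
    {"x":0.0046,"y":-0.0058,"z":-0.05,"ax":0,"ay":0,"az":0.025,"hand":1},
    {"x":0.0046,"y":-0.0058,"z":-0.1,"ax":0,"ay":0,"az":0.025,"hand":1},
    {"x":0.0046,"y":-0.0058,"z":-0.15,"ax":0,"ay":0,"az":0.025,"hand":1},
    {"x":0.0046,"y":-0.0058,"z":-0.19,"ax":0,"ay":0,"az":0.025,"hand":1},
    {"x":0.0046,"y":-0.0058,"z":-0.217,"ax":0,"ay":0,"az":0.025,"hand":1}
  ]
}}

```text
time_s: 2.5
eef_pos: [536.6, -216.1, 12.6]
ee_rot: [0.673, 0.215, 0.674, -0.215]
force: [0.4, -0.1, 0.5]
grip_width: 1.0
```

Emit:
{"op": "carry_out", "data": {
  "targets": [
    {"x":0,"y":0,"z":0,"ax":0,"ay":0,"az":0,"hand":0},
    {"x":0,"y":0,"z":0,"ax":0,"ay":0,"az":0,"hand":0},
    {"x":0,"y":0,"z":0,"ax":0,"ay":0,"az":0,"hand":0},
    {"x":0,"y":0,"z":0,"ax":0,"ay":0,"az":0,"hand":-0.2},
    {"x":0,"y":0,"z":0,"ax":0,"ay":0,"az":0,"hand":-0.2}
  ],
  "grip_force": 50
}}

```text
time_s: 3.12
eef_pos: [538.2, -216.6, 16.2]
ee_rot: [0.675, 0.214, 0.673, -0.215]
force: [-1.4, -0.8, 7.0]
grip_width: 0.578
```

```bash
python3 - <<'E'
from h import *
s=ctrl.sense(); print({k:np.round(s[k],3).tolist() for k in("time_s","joints","eef_pos","ee_rot","force","grip_width")})
E
```

```text
{'time_s': 3.125, 'joints': [-0.584, 0.677, 1.545, 0.0, 0.916, -1.54], 'eef_pos': [538.168, -216.605, 16.175], 'ee_rot': [0.675, 0.214, 0.673, -0.215], 'force': [-1.373, -0.764, 7.048], 'grip_width': 0.578}
```

Emit:
{"op": "carry_out", "data": {
  "targets": [
    {"x":0,"y":0,"z":0.02,"ax":0,"ay":0,"az":0,"hand":-0.2},
    {"x":0,"y":0,"z":0.06,"ax":0,"ay":0,"az":0,"hand":-0.2},
    {"x":0,"y":0,"z":0.12,"ax":0,"ay":0,"az":0,"hand":-0.2},
    {"x":0.01,"y":0.04,"z":0.17,"ax":0,"ay":0,"az":0.13,"hand":-0.2},
    {"x":0.024,"y":0.088,"z":0.2,"ax":0,"ay":0,"az":0.253,"hand":-0.2}
  ],
  "grip_force": 60
}}

```text
time_s: 3.75
eef_pos: [561.3, -127.6, 216.9]
ee_rot: [0.696, 0.126, 0.695, -0.127]
force: [1.5, 0.4, -6.0]
grip_width: 0.572
```

Emit:
{"op": "carry_out", "data": {
  "targets": [
    {"x":0.0125,"y":0.045,"z":0,"ax":0,"ay":0,"az":0.15,"hand":-0.2},
    {"x":0.025,"y":0.09,"z":0,"ax":0,"ay":0,"az":0.3,"hand":-0.2},
    {"x":0.0375,"y":0.135,"z":0,"ax":0,"ay":0,"az":0.45,"hand":-0.2},
    {"x":0.05,"y":0.18,"z":0,"ax":0,"ay":0,"az":0.6,"hand":-0.2},
    {"x":0.05,"y":0.18,"z":0,"ax":0,"ay":0,"az":0.6,"hand":-0.2}
  ]
}}

```text
time_s: 4.38
eef_pos: [611.1, 55.1, 213.9]
ee_rot: [0.702, -0.085, 0.702, 0.086]
force: [0.1, -1.0, -5.3]
grip_width: 0.567
```

```bash
python3 shot.py w3
```

```text
{'time_s': 4.375, 'joints': [-0.101, 0.523, 1.235, 0.001, 1.385, -1.915], 'eef_pos': [611.073, 55.136, 213.872], 'ee_rot': [0.702, -0.085, 0.702, 0.086], 'force': [0.15, -0.993, -5.344], 'grip_width': 0.567}
```

View pics/w3.png

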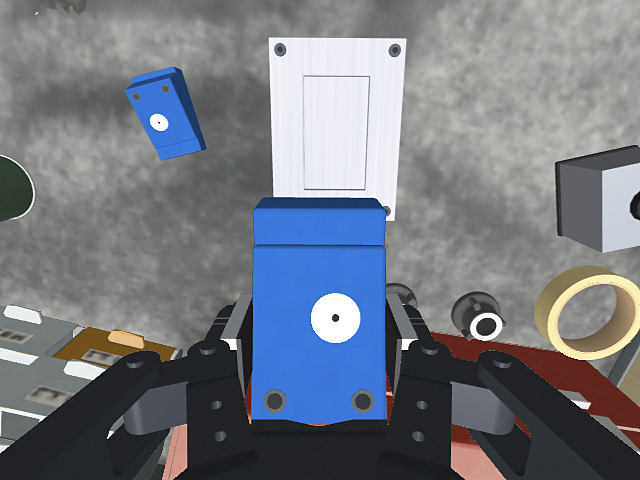

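The wrist view shows the bracket held square, low end towards the robot, with its dot at (335,318). The nest plate corners are at (269,38), (406,38) and (395,220), and the pocket corners at (303,76), (369,77), (366,190) and (303,189). I'll measure these edges at sub-pixel level.

```bash
python3 - <<'E'
from fit import *
w=load("w3");im=cv2.imread("pics/w3.png");g=cv2.GaussianBlur(cv2.cvtColor(im,cv2.COLOR_BGR2GRAY),(0,0),.7).astype(float)
def edge(p,d,L=6):  # strongest gradient along direction d near p, subpixel
    t=np.arange(-L,L+.01,.1); q=np.array(p)+t[:,None]*np.array(d)
    v=cv2.remap(g.astype(np.float32),q[:,0].astype(np.float32)[None],q[:,1].astype(np.float32)[None],cv2.INTER_LINEAR)[0]
    k=np.abs(np.gradient(cv2.GaussianBlur(v[None],(0,0),4)[0])); j=k.argmax(); return q[j]
def line(a,b,z,n=25):
    a,b=np.array(a,float),np.array(b,float);d=(b-a)/np.linalg.norm(b-a);nn=[-d[1],d[0]]
    P=np.array([edge(a+(b-a)*s,nn) for s in np.linspace(.08,.92,n)]);W=back(w,P,z)[:,:2]
    l=cv2.fitLine(W.astype(np.float32),cv2.DIST_HUBER,0,.01,.01).ravel(); return l
def X(l,m):
    s=np.linalg.solve(np.c_[l[:2],-m[:2]],m[2:]-l[2:]); return l[2:]+s[0]*l[:2]
yaw=lambda l:((np.degrees(np.arctan2(l[1],l[0]))+45)%90)-45
T=line((270,38),(405,39),24);L=line((269,40),(273,195),24);R=line((406,40),(395,218),24)
print("plate yaws",[round(yaw(l),2) for l in(T,L,R)])
a,b=X(T,L),X(T,R);print(a,b,np.linalg.norm(a-b))
u=R[:2]*np.sign(R[0]);u=u/np.linalg.norm(u);print("nest centre",(a+b)/2+75*u)
# bracket in hand: TCP level unknown z; use TCP z-14 as base
s=ctrl.sense();base=s["eef_pos"][2]-14.;
print("bracket dot at",back(w,(335.3,318),base+35.9), "TCP",s["eef_pos"])
F=line((258,199),(382,199),base) ;G=line((258,245),(383,245),base+25.5)
for r in (215,225,235): print([edge((c,r),(1,0)).round(1) for c in(254,385)])
print("front foot bottom yaw",yaw(F),F,"pad line",yaw(G),G, "jaw yaw")
from scipy.spatial.transform import Rotation as Ro
q=s["ee_rot"];M=Ro.from_quat(np.r_[q[1:],q[0]]).as_matrix();print(np.degrees(np.arctan2(M[1,1],M[0,1])),M[:,0].round(4))
print("col300 edges",[ (r,int(g[r+2,300]-g[r-2,300])) for r in range(192,256) if abs(g[r+2,300]-g[r-2,300])>15])
E
```

```text
plate yaws [np.float32(13.84), np.float32(13.64), np.float32(13.64)]
[482.3      -18.146248] [455.92847  88.87536] 110.22287
nest centre [542.0004    53.045227]
bracket dot at [[601.451233    58.87565874 235.77160888]] TCP [610.92505359  53.32088699 213.87160888]
[array([253.6, 215. ]), array([388.4, 215. ])]
[array([252.4, 225. ]), array([385.6, 225. ])]
[array([254.7, 235. ]), array([384.6, 235. ])]
front foot bottom yaw 13.437881 [ 2.3239091e-01 -9.7262245e-01  5.6485187e+02  5.0678036e+01] pad line 13.360764 [ 2.3108156e-01 -9.7293437e-01  5.7887506e+02  4.6959354e+01] jaw yaw
103.74558611739005 [-1.2e-03 -1.0e-04 -1.0e+00]
col300 edges [(195, -89), (196, -172), (197, -191), (198, -173), (199, -92), (206, 24), (207, 43), (208, 51), (209, 48), (210, 31), (242, -36), (243, -48), (244, -38), (245, -18), (246, 24), (247, 46), (248, 38), (249, 24)]
```

Emit:
{"op": "carry_out", "data": {
  "targets": [
    {"x":-0.03,"y":0.0011,"z":-0.02,"ax":0,"ay":0,"az":0,"hand":-0.2},
    {"x":-0.0685,"y":0.0011,"z":-0.06,"ax":0,"ay":0,"az":0,"hand":-0.2},
    {"x":-0.0685,"y":0.0011,"z":-0.11,"ax":0,"ay":0,"az":0,"hand":-0.2},
    {"x":-0.0685,"y":0.0011,"z":-0.154,"ax":0,"ay":0,"az":0,"hand":-0.2},
    {"x":-0.0685,"y":0.0011,"z":-0.154,"ax":0,"ay":0,"az":0,"hand":-0.2}
  ]
}}

```text
time_s: 5.05
eef_pos: [540.8, 52.5, 58.1]
ee_rot: [0.7, -0.083, 0.704, 0.084]
force: [0.4, -0.8, -5.5]
grip_width: 0.57
```

Emit:
{"op": "carry_out", "data": {
  "targets": [
    {"x":0,"y":0,"z":0,"ax":0,"ay":0,"az":0,"hand":-0.2},
    {"x":0,"y":0,"z":0,"ax":0,"ay":0,"az":0,"hand":-0.2}
  ]
}}

```text
time_s: 5.3
eef_pos: [543.9, 52.8, 62.3]
ee_rot: [0.703, -0.084, 0.701, 0.084]
force: [-0.5, 1.0, -4.5]
grip_width: 0.571
```

```bash
python3 shot.py w4; python3 -c "
import cv2;i=cv2.imread('pics/w4.png');cv2.imwrite('pics/w4c.png',cv2.resize(i[100:400,150:500],None,fx=2,fy=2,interpolation=cv2.INTER_CUBIC))"
```

```text
{'time_s': 5.3, 'joints': [-0.118, 0.548, 1.629, -0.0, 0.961, -1.926], 'eef_pos': [543.926, 52.831, 62.307], 'ee_rot': [0.703, -0.084, 0.701, 0.084], 'force': [-0.548, 1.027, -4.525], 'grip_width': 0.571}
```

View pics/w4c.png

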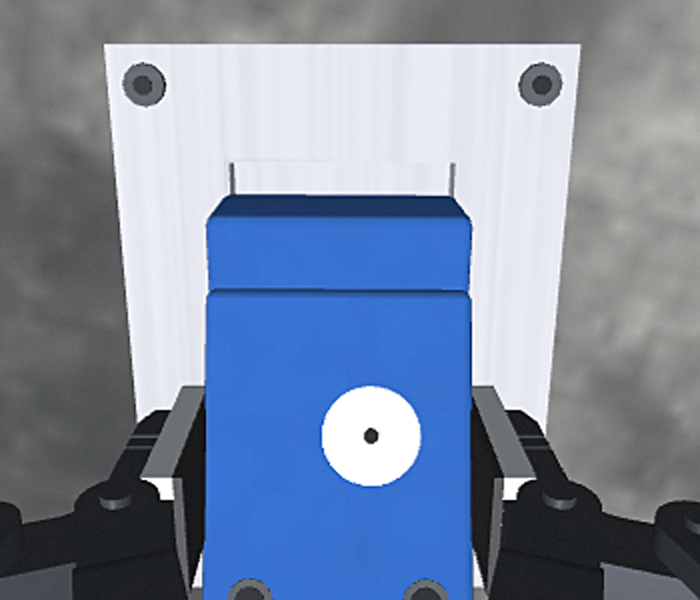

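The bracket hangs over the pocket. The pocket walls are at crop cols 232 and 455 and the foot's top corners at 207 and 470, so it needs roughly 1 mm to the right. I'll let the arm settle and measure that exactly.

Emit:
{"op": "carry_out", "data": {
  "targets": [
    {"x":0,"y":0,"z":0,"ax":0,"ay":0,"az":0,"hand":-0.2},
    {"x":0,"y":0,"z":0,"ax":0,"ay":0,"az":0,"hand":-0.2},
    {"x":0,"y":0,"z":0,"ax":0,"ay":0,"az":0,"hand":-0.2}
  ]
}}

```text
time_s: 5.72
eef_pos: [542.8, 53.2, 60.4]
ee_rot: [0.702, -0.084, 0.702, 0.084]
force: [-0.7, -0.0, -4.6]
grip_width: 0.57
```

```bash
python3 shot.py w5; cat > meas.py <<'E'
from fit import *
class E:
    def __init__(s,n): s.w=load(n);s.g=cv2.GaussianBlur(cv2.cvtColor(cv2.imread(f"pics/{n}.png"),cv2.COLOR_BGR2GRAY),(0,0),.6).astype(np.float32)
    def edge(s,p,d,L):
        t=np.arange(-L,L+.01,.1); q=(np.array(p)+t[:,None]*np.array(d)).astype(np.float32)
        v=cv2.remap(s.g,q[:,0][None],q[:,1][None],cv2.INTER_LINEAR)
        return q[np.abs(np.gradient(cv2.GaussianBlur(v,(0,0),4)[0])).argmax()]
    def pts(s,a,b,L=5,n=25):
        a,b=np.array(a,float),np.array(b,float);d=(b-a)/np.linalg.norm(b-a)
        return np.array([s.edge(a+(b-a)*k,(-d[1],d[0]),L) for k in np.linspace(.08,.92,n)])
    def line(s,a,b,z,L=5):
        return cv2.fitLine(back(s.w,s.pts(a,b,L),z)[:,:2].astype(np.float32),cv2.DIST_HUBER,0,.01,.01).ravel()
def X(l,m): return l[2:]+np.linalg.solve(np.c_[l[:2],-m[:2]],m[2:]-l[2:])[0]*l[:2]
yaw=lambda l:((np.degrees(np.arctan2(l[1],l[0]))+45)%90)-45
E
python3 - <<'E'
from meas import *
e=E("w5");f=lambda x,y:(x/2+150-.25,y/2+100-.25)
T=e.line(f(110,44),f(575,44),24);L=e.line(f(105,50),f(133,380),24);R=e.line(f(580,50),f(551,380),24)
a,b=X(T,L),X(T,R);u=-(L[:2]*np.sign(-L[0])+R[:2]*np.sign(-R[0]))/2;u/=np.linalg.norm(u);v=np.array([-u[1],u[0]])
c=(a+b)/2+75*u;print("nest",c,"w",np.linalg.norm(a-b),[yaw(l) for l in(T,L,R)])
s=ctrl.sense();z=s["eef_pos"][2]-16.2;print(s["eef_pos"])
F=e.line(f(235,195),f(445,195),z);G=e.line(f(215,291),f(465,291),z+25.5)
Lb=e.line(f(207,222),f(207,285),z+24);Rb=e.line(f(470,222),f(470,285),z+24)
print("bracket yaws",[round(float(yaw(l)),2) for l in(F,G,Lb,Rb)])
p,q=X(F,Lb),X(F,Rb);m=X(F,Lb)/2+X(F,Rb)/2;print("width",np.linalg.norm(p-q))
o=m+45*u;print("bracket origin",o,"err nest-bracket u,v",(c-o)@u,(c-o)@v,"pad line u->origin",(X(G,Lb)/2+X(G,Rb)/2-o)@u,"tcp-o",(s["eef_pos"][:2]-o)@u,(s["eef_pos"][:2]-o)@v)
P1,P2=e.edge(f(232,180),(1,0),3),e.edge(f(454,180),(1,0),3)
print("pocket mid v rel nest c",(back(e.w,(P1+P2)/2,24)[0,:2]-c)@v,np.ptp(back(e.w,[P1,P2],24)@np.r_[v,0]))
E
```

```text
{'time_s': 5.725, 'joints': [-0.117, 0.55, 1.631, 0.0, 0.96, -1.926], 'eef_pos': [542.828, 53.199, 60.364], 'ee_rot': [0.702, -0.084, 0.702, 0.084], 'force': [-0.711, -0.02, -4.556], 'grip_width': 0.57}
nest [542.3042    53.339508] w 110.163376 [np.float32(13.68145), np.float32(13.66114), np.float32(13.569206)]
[542.79185909  53.16904417  60.29994966]
bracket yaws [13.12, 13.09, 13.57, 13.76]
width 49.3498
bracket origin [542.2494    53.078842] err nest-bracket u,v 0.11462997 0.2404387 pad line u->origin -31.886427 tcp-o 0.5484588734622888 -0.04002982362738587
pocket mid v rel nest c 0.7282201602216788 53.42246153542909
```

Settled alignment error is 0.1 mm along the bracket and 0.2 mm across it, so I'll lower it.

Emit:
{"op": "carry_out", "data": {
  "targets": [
    {"x":0.0001,"y":0.0004,"z":-0.008,"ax":0,"ay":0,"az":0.004,"hand":-0.2},
    {"x":0.0001,"y":0.0004,"z":-0.016,"ax":0,"ay":0,"az":0.004,"hand":-0.2},
    {"x":0.0001,"y":0.0004,"z":-0.021,"ax":0,"ay":0,"az":0.004,"hand":-0.2},
    {"x":0.0001,"y":0.0004,"z":-0.025,"ax":0,"ay":0,"az":0.004,"hand":-0.2},
    {"x":0.0001,"y":0.0004,"z":-0.028,"ax":0,"ay":0,"az":0.004,"hand":-0.2}
  ]
}}

```text
time_s: 6.4
eef_pos: [542.9, 53.6, 32.0]
ee_rot: [0.702, -0.085, 0.702, 0.085]
force: [-0.4, 0.3, -4.8]
grip_width: 0.578
```

Emit:
{"op": "carry_out", "data": {
  "targets": [
    {"x":0,"y":0,"z":0,"ax":0,"ay":0,"az":0,"hand":-0.2},
    {"x":0,"y":0,"z":0,"ax":0,"ay":0,"az":0,"hand":-0.2}
  ]
}}

```text
time_s: 6.65
eef_pos: [543.0, 53.5, 32.5]
ee_rot: [0.702, -0.085, 0.702, 0.085]
force: [0.6, -0.8, -5.7]
grip_width: 0.572
```

Emit:
{"op": "carry_out", "data": {
  "targets": [
    {"x":0,"y":0,"z":-0.001,"ax":0,"ay":0,"az":0,"hand":-0.2},
    {"x":0,"y":0,"z":-0.002,"ax":0,"ay":0,"az":0,"hand":-0.2},
    {"x":0,"y":0,"z":-0.003,"ax":0,"ay":0,"az":0,"hand":-0.2},
    {"x":0,"y":0,"z":-0.003,"ax":0,"ay":0,"az":0,"hand":-0.2}
  ]
}}

```text
time_s: 7.15
eef_pos: [542.9, 53.5, 30.2]
ee_rot: [0.702, -0.086, 0.702, 0.085]
force: [-6.7, -0.8, 6.7]
grip_width: 0.57
```

Emit:
{"op": "carry_out", "data": {
  "targets": [
    {"x":0,"y":0,"z":0.001,"ax":0,"ay":0,"az":0,"hand":0.25},
    {"x":0,"y":0,"z":0.001,"ax":0,"ay":0,"az":0,"hand":0.4},
    {"x":0,"y":0,"z":0.001,"ax":0,"ay":0,"az":0,"hand":0.7},
    {"x":0,"y":0,"z":0.001,"ax":0,"ay":0,"az":0,"hand":0.9},
    {"x":0,"y":0,"z":0.001,"ax":0,"ay":0,"az":0,"hand":1}
  ]
}}

```text
time_s: 7.78
eef_pos: [542.9, 53.6, 30.3]
ee_rot: [0.702, -0.085, 0.702, 0.085]
force: [-0.9, -1.2, -0.2]
grip_width: 0.999
```

Emit:
{"op": "carry_out", "data": {
  "targets": [
    {"x":0,"y":0,"z":0.03,"ax":0,"ay":0,"az":0,"hand":1},
    {"x":0,"y":0,"z":0.08,"ax":0,"ay":0,"az":0,"hand":1},
    {"x":0,"y":0,"z":0.13,"ax":0,"ay":0,"az":0,"hand":1},
    {"x":0,"y":0,"z":0.17,"ax":0,"ay":0,"az":0,"hand":1},
    {"x":0,"y":0,"z":0.17,"ax":0,"ay":0,"az":0,"hand":1}
  ]
}}

```text
time_s: 8.4
eef_pos: [544.1, 53.5, 203.2]
ee_rot: [0.704, -0.086, 0.7, 0.085]
force: [0.1, 0.9, -0.0]
grip_width: 0.999
```

Emit:
{"op": "carry_out", "data": {
  "targets": [
    {"x":0,"y":0,"z":0,"ax":0,"ay":0,"az":0,"hand":1},
    {"x":0,"y":0,"z":0,"ax":0,"ay":0,"az":0,"hand":1},
    {"x":0,"y":0,"z":0,"ax":0,"ay":0,"az":0,"hand":1}
  ]
}}

```text
time_s: 8.78
eef_pos: [542.7, 53.6, 199.4]
ee_rot: [0.701, -0.085, 0.702, 0.086]
force: [-0.5, 0.4, 0.4]
grip_width: 1.001
```

```bash
python3 shot.py w6
```

```text
{'time_s': 8.775, 'joints': [-0.117, 0.384, 1.483, 0.0, 1.276, -1.929], 'eef_pos': [542.68, 53.569, 199.435], 'ee_rot': [0.701, -0.085, 0.702, 0.086], 'force': [-0.457, 0.368, 0.395], 'grip_width': 1.001}
```

View pics/w6.png

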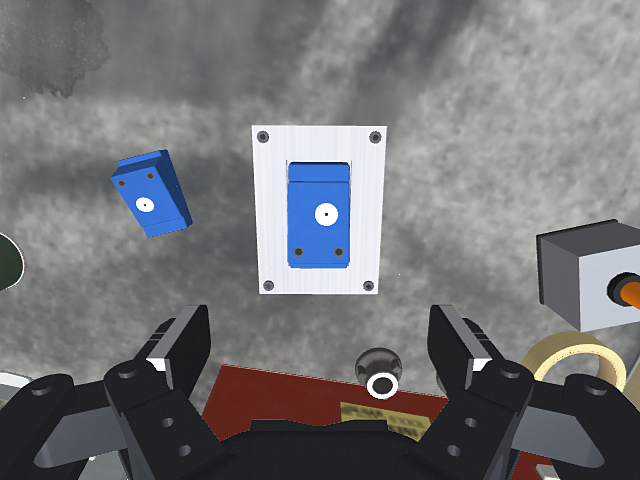

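The bracket sits in the pocket with even gaps: dot at (326.5,214.5), plate corners at (252,126), (386,126), (260,294) and (379,294). I'll check that numerically and move over the stand.

Emit:
{"op": "carry_out", "data": {
  "targets": [
    {"x":-0.001,"y":0.05,"z":0.03,"ax":0,"ay":0,"az":0,"hand":1},
    {"x":-0.002,"y":0.105,"z":0.03,"ax":0,"ay":0,"az":0,"hand":1},
    {"x":-0.003,"y":0.16,"z":0.03,"ax":0,"ay":0,"az":0,"hand":1},
    {"x":-0.003,"y":0.215,"z":0.03,"ax":0,"ay":0,"az":0,"hand":1},
    {"x":-0.003,"y":0.258,"z":0.03,"ax":0,"ay":0,"az":0,"hand":1}
  ]
}}

```text
time_s: 9.45
eef_pos: [539.5, 313.7, 229.9]
ee_rot: [0.702, -0.086, 0.702, 0.086]
force: [0.4, 0.6, -0.2]
grip_width: 0.999
```

Emit:
{"op": "carry_out", "data": {
  "targets": [
    {"x":0,"y":0,"z":0,"ax":0,"ay":0,"az":0,"hand":1},
    {"x":0,"y":0,"z":0,"ax":0,"ay":0,"az":0,"hand":1},
    {"x":0,"y":0,"z":0,"ax":0,"ay":0,"az":0,"hand":1},
    {"x":0,"y":0,"z":0,"ax":0,"ay":0,"az":0,"hand":1}
  ]
}}

```text
time_s: 9.95
eef_pos: [540.2, 310.8, 230.5]
ee_rot: [0.702, -0.085, 0.702, 0.085]
force: [0.5, 0.2, 0.6]
grip_width: 0.994
```

```bash
python3 shot.py w7; python3 - <<'E'
from meas import *
e=E("w6")
T=e.line((255,126),(383,126),24);L=e.line((252,130),(260,290),24);R=e.line((386,130),(379,290),24);B=e.line((263,294),(376,294),24)
c=(X(T,L)+X(T,R)+X(B,L)+X(B,R))/4;print("nest",c,[round(float(yaw(l)),2) for l in(T,L,R,B)])
y=np.radians(np.mean([yaw(l) for l in(L,R)]));u=np.array([np.cos(y),np.sin(y)]);v=np.array([-u[1],u[0]])
# dot subpixel: dark centroid
im=e.g[205:225,316:337];yy,xx=np.nonzero(im<0);
wt=np.clip(150-e.g[209:220,321:333],0,None);gy,gx=np.mgrid[209:220,321:333];d=((wt*gx).sum()/wt.sum(),(wt*gy).sum()/wt.sum())
S=back(e.w,d,49.9)[0,:2];print("dot px",d,"world",S,"in nest uv",(S-c)@u,(S-c)@v)
G=e.line((291,182),(347,182),14+25.5,3);Lb=e.line((288,186),(288,260),49,3);Rb=e.line((350,186),(350,260),49,3)
print("bracket yaw",yaw(G),yaw(Lb),yaw(Rb))
E
```

```text
{'time_s': 9.95, 'joints': [0.334, 0.535, 1.173, -0.0, 1.433, -1.477], 'eef_pos': [540.164, 310.764, 230.452], 'ee_rot': [0.702, -0.085, 0.702, 0.085], 'force': [0.494, 0.231, 0.556], 'grip_width': 0.994}
nest [542.11206  53.40778] [13.52, 13.75, 13.69, 13.78]
dot px (np.float64(325.98128898128897), np.float64(213.93139293139293)) world [533.9537918   57.60921158] in nest uv -6.9290129243219525 6.016490393624641
bracket yaw 16.437668 12.563217 15.087383
```

View pics/w7.png

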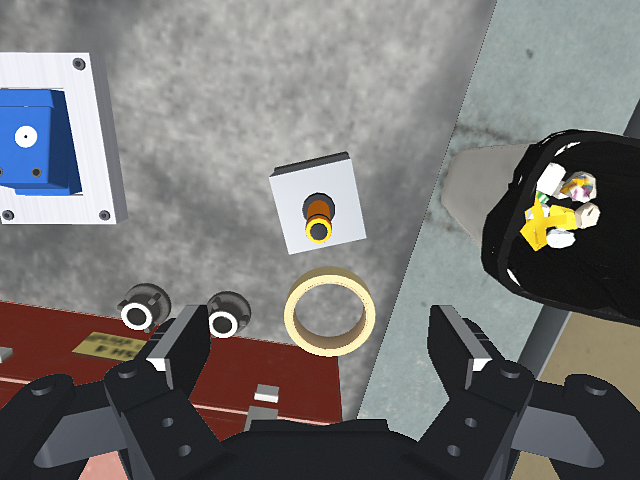

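The gauge stands at its collar (319,208), with the button top at (319,231). The stand's top-face corners are near (270,178), (352,160), (367,239) and (289,254). The bracket check puts the dot at (-6.9, 6.0) in the nest frame against (-6.6, 6.0) nominal, so it is centred.

```bash
python3 - <<'E'
from meas import *
e=E("w7");im=cv2.imread("pics/w7.png");h=cv2.cvtColor(im,cv2.COLOR_BGR2HSV)[215:250,300:340]
o=cv2.inRange(h,(18,150,150),(35,255,255));ys,xs=np.nonzero(o);print(len(xs),xs.min()+300,xs.max()+300,ys.min()+215,ys.max()+215)
(cx,cy),r=cv2.minEnclosingCircle(np.c_[xs,ys].astype(np.float32));print("btn",cx+300,cy+215,r,back(e.w,(cx+300,cy+215),132))
# stand top face edges
L=e.line((270,180),(288,252),60,4);R=e.line((352,163),(366,236),60,4);B=e.line((292,253),(364,239),60,4);T=e.line((273,177),(347,160),60,4)
print([round(float(yaw(l)),2) for l in(L,R,B,T)]);P=[X(T,L),X(T,R),X(B,R),X(B,L)];print(np.round(P,1).tolist(),np.mean(P,0))
t=viewer.camera_info("top");print("top view",back(t,(203.5,225.5),132))
E
```

```text
237 306 331 218 242
btn 318.3403911590576 230.33387660980225 12.67722225189209 [[532.64508778 308.68443603 132.        ]]
[26.47, 26.53, 26.55, 26.5]
[[517.0999755859375, 261.79998779296875], [485.8999938964844, 324.3999938964844], [548.5999755859375, 355.70001220703125], [579.9000244140625, 293.0]] [532.8914  308.70782]
top view [[524.83185106 301.1124668  132.        ]]
```

Emit:
{"op": "carry_out", "data": {
  "targets": [
    {"x":-0.0072,"y":-0.0025,"z":-0.03,"ax":0,"ay":0,"az":0,"hand":1},
    {"x":-0.0072,"y":-0.0025,"z":-0.07,"ax":0,"ay":0,"az":0,"hand":1},
    {"x":-0.0072,"y":-0.0025,"z":-0.11,"ax":0,"ay":0,"az":0,"hand":1},
    {"x":-0.0072,"y":-0.0025,"z":-0.14,"ax":0,"ay":0,"az":0,"hand":1},
    {"x":-0.0072,"y":-0.0025,"z":-0.152,"ax":0,"ay":0,"az":0,"hand":1}
  ]
}}

```text
time_s: 10.62
eef_pos: [532.2, 308.6, 76.9]
ee_rot: [0.701, -0.085, 0.703, 0.085]
force: [-0.0, 0.7, 0.6]
grip_width: 0.999
```

Emit:
{"op": "carry_out", "data": {
  "targets": [
    {"x":0,"y":0,"z":0,"ax":0,"ay":0,"az":0,"hand":1},
    {"x":0,"y":0,"z":0,"ax":0,"ay":0,"az":0,"hand":0.5},
    {"x":0,"y":0,"z":0,"ax":0,"ay":0,"az":0,"hand":0},
    {"x":0,"y":0,"z":0,"ax":0,"ay":0,"az":0,"hand":-0.4},
    {"x":0,"y":0,"z":0,"ax":0,"ay":0,"az":0,"hand":-0.4}
  ],
  "grip_force": 40
}}

```text
time_s: 11.25
eef_pos: [532.8, 309.1, 78.5]
ee_rot: [0.702, -0.085, 0.702, 0.085]
force: [-0.4, -0.7, -0.3]
grip_width: 0.299
```

```bash
python3 -c "
from h import *
print(ctrl.sense())"
```

```text
{'time_s': 11.25, 'joints': array([ 3.35729278e-01,  6.57226114e-01,  1.38399519e+00,  1.43509766e-06,
        1.10000429e+00, -1.47723829e+00]), 'dq': array([ 0.00018159,  0.00234457,  0.00065591,  0.00021793, -0.00128766,
        0.00040106]), 'tau': array([-2.03432542e-04, -5.35476029e+01, -2.32653522e+01, -4.32627485e-04,
        5.19415953e-04, -3.22702488e-05]), 'eef_pos': array([532.78649745, 309.08725501,  78.53617121]), 'ee_rot': array([ 0.70205612, -0.08538308,  0.70180272,  0.08543925]), 'force': array([-0.42045887, -0.66721393, -0.25820331]), 'wrist_torque': array([-0.02296464,  0.00741422,  0.02779376]), 'grip_width': 0.2989018369549937}
```

Emit:
{"op": "carry_out", "data": {
  "targets": [
    {"x":0,"y":0,"z":0,"ax":0,"ay":0,"az":0,"hand":-0.55},
    {"x":0,"y":0,"z":0,"ax":0,"ay":0,"az":0,"hand":-0.8},
    {"x":0,"y":0,"z":0,"ax":0,"ay":0,"az":0,"hand":-0.9},
    {"x":0,"y":0,"z":0,"ax":0,"ay":0,"az":0,"hand":-0.9}
  ],
  "grip_force": 50
}}

```text
time_s: 11.75
eef_pos: [532.8, 309.0, 78.4]
ee_rot: [0.702, -0.085, 0.702, 0.085]
force: [-0.7, -1.5, 2.9]
grip_width: 0.193
```

Emit:
{"op": "carry_out", "data": {
  "targets": [
    {"x":0,"y":0,"z":0.01,"ax":0,"ay":0,"az":0,"hand":-0.9},
    {"x":0,"y":0,"z":0.03,"ax":0,"ay":0,"az":0,"hand":-0.9},
    {"x":0,"y":0,"z":0.06,"ax":0,"ay":0,"az":0,"hand":-0.9},
    {"x":0,"y":0,"z":0.1,"ax":0,"ay":0,"az":0,"hand":-0.9},
    {"x":0,"y":0,"z":0.12,"ax":0,"ay":0,"az":0,"hand":-0.9}
  ]
}}

```text
time_s: 12.38
eef_pos: [533.1, 309.3, 201.0]
ee_rot: [0.703, -0.085, 0.701, 0.086]
force: [-0.2, -1.0, -1.8]
grip_width: 0.196
```

Emit:
{"op": "carry_out", "data": {
  "targets": [
    {"x":-0.006,"y":-0.05,"z":0,"ax":0.0165,"ay":-0.068,"az":0,"hand":-0.9},
    {"x":-0.012,"y":-0.1,"z":0,"ax":0.033,"ay":-0.136,"az":0,"hand":-0.9},
    {"x":-0.018,"y":-0.155,"z":0,"ax":0.05,"ay":-0.204,"az":0,"hand":-0.9},
    {"x":-0.025,"y":-0.21,"z":0,"ax":0.066,"ay":-0.272,"az":0,"hand":-0.9},
    {"x":-0.032,"y":-0.2595,"z":0,"ax":0.0826,"ay":-0.3391,"az":0,"hand":-0.9}
  ]
}}

```text
time_s: 13.0
eef_pos: [500.2, 48.0, 198.9]
ee_rot: [0.814, -0.07, 0.568, 0.098]
force: [0.0, -1.0, -0.9]
grip_width: 0.194
```

Emit:
{"op": "carry_out", "data": {
  "targets": [
    {"x":0,"y":0,"z":-0.02,"ax":0,"ay":0,"az":0,"hand":-0.9},
    {"x":0,"y":0,"z":-0.04,"ax":0,"ay":0,"az":0,"hand":-0.9},
    {"x":0,"y":0,"z":-0.054,"ax":0,"ay":0,"az":0,"hand":-0.9},
    {"x":0,"y":0,"z":-0.054,"ax":0,"ay":0,"az":0,"hand":-0.9},
    {"x":0,"y":0,"z":-0.054,"ax":0,"ay":0,"az":0,"hand":-0.9}
  ]
}}

```text
time_s: 13.62
eef_pos: [501.1, 49.7, 145.0]
ee_rot: [0.813, -0.07, 0.569, 0.099]
force: [0.2, 0.3, -1.0]
grip_width: 0.195
```

Emit:
{"op": "carry_out", "data": {
  "targets": [
    {"x":0,"y":0,"z":0,"ax":0,"ay":0,"az":0,"hand":-0.9},
    {"x":0,"y":0,"z":0,"ax":0,"ay":0,"az":0,"hand":-0.9},
    {"x":0,"y":0,"z":0,"ax":0,"ay":0,"az":0,"hand":-0.9},
    {"x":0,"y":0,"z":0,"ax":0,"ay":0,"az":0,"hand":-0.9}
  ]
}}

```text
time_s: 14.12
eef_pos: [500.7, 49.6, 144.3]
ee_rot: [0.813, -0.07, 0.569, 0.099]
force: [0.7, 0.4, -1.0]
grip_width: 0.199
```

```bash
python3 shot.py w8; python3 - <<'E'
from h import *
from scipy.spatial.transform import Rotation as Ro
s=ctrl.sense();q=s["ee_rot"];M=Ro.from_quat(np.r_[q[1:],q[0]]).as_matrix();x=M[:,0]
y=np.radians(13.7);n=np.array([-np.sin(np.radians(20))*np.cos(y),-np.sin(np.radians(20))*np.sin(y),np.cos(np.radians(20))])
print("x",x,"ang",np.degrees(np.arccos(-x@n)),"corr rotvec",np.cross(x,-n));tip=s["eef_pos"]+70.4*x;S=np.array([534.1,57.6,49.9]);print("tip",tip,"S-tip",S-tip,"along n",(tip-S)@n,"lat",(tip-S)-((tip-S)@n)*n)
w=viewer.camera_info("wrist");print(proj(w,[s["eef_pos"],tip,S,tip+8*x*0]),[k for k in s["force"]])
cv2.imwrite("pics/top2.png",viewer.capture("top"));cv2.imwrite("pics/scene2.png",viewer.capture("scene"))
E
```

```text
{'time_s': 14.125, 'joints': [-0.213, 0.199, 1.942, 0.235, 0.698, -2.183], 'eef_pos': [500.721, 49.565, 144.347], 'ee_rot': [0.813, -0.07, 0.569, 0.099], 'force': [0.716, 0.399, -0.986], 'grip_width': 0.199}
x [ 0.33230159  0.08092259 -0.93969526] ang 0.00468584906000065 corr rotvec [7.61626593e-05 1.06011427e-05 2.78460959e-05]
tip [524.12257027  55.25357851  78.17907319] S-tip [  9.97742973   2.34642149 -28.27907319] along n 30.07909838880461 lat [0.0175349  0.09008825 0.0139664 ]
[[318.72629875 310.12061413]
 [318.61514332 255.10318581]
 [318.46706865 240.41513369]
 [318.61514332 255.10318581]] [np.float64(-0.42339919423624983), np.float64(0.20621461514124742), np.float64(-0.10280064459412874)]
```

View pics/w8.png

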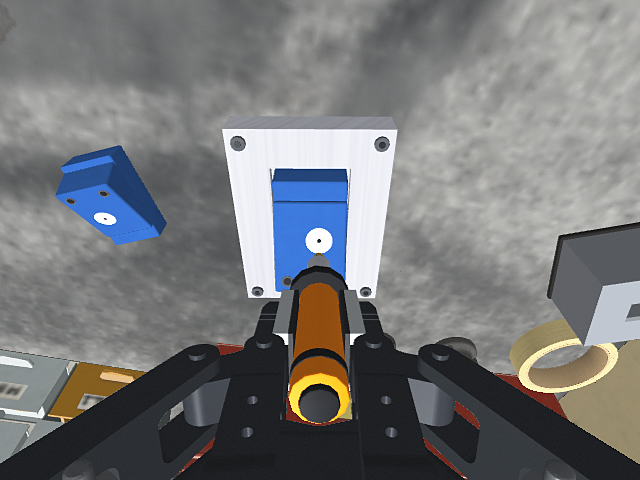

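Eleven lines up: the dot is at (319,241), exactly on the prediction, and the brass tip at about (318,256). The button is at (319,403). I'll check numerically that the pen is not tilted in the grip.

```bash
python3 - <<'E'
from meas import *
from scipy.spatial.transform import Rotation as Ro
e=E("w8");im=cv2.imread("pics/w8.png");w=e.w
s=ctrl.sense();q=s["ee_rot"];M=Ro.from_quat(np.r_[q[1:],q[0]]).as_matrix();x,y,z=M.T;p=s["eef_pos"]
print("pred: button face, barrel end",proj(w,[p-56.6*x,p-53.6*x]),"tip",proj(w,p+70.4*x), "px/mm btn",proj(w,p-53.6*x+z)-proj(w,p-53.6*x))
h=cv2.cvtColor(im,cv2.COLOR_BGR2HSV);b=cv2.inRange(h[360:430,280:360],(18,150,120),(35,255,255));ys,xs=np.nonzero(b);c,r=cv2.minEnclosingCircle(np.c_[xs,ys].astype(np.float32));print("yellow ring",c[0]+280,c[1]+360,r)
d=cv2.inRange(im[380:425,295:345],(0,0,0),(70,70,70));n,l,st,ce=cv2.connectedComponentsWithStats(d);k=st[1:,4].argmax()+1;print("button dark",ce[k]+[295,380],st[k])
for r0 in(258,262): print(r0,[e.edge((c0,r0),(1,0),5).round(1)[0] for c0 in(311,326)])
cv2.imwrite("pics/w8c.png",cv2.resize(im[225:345,250:390],None,fx=5,fy=5,interpolation=cv2.INTER_CUBIC))
print(e.g[240:262,318].astype(int).tolist(), "collar sides pred",proj(w,[p+14.4*x+14*y,p+14.4*x-14*y,p+18.4*x]))
E
```

```text
pred: button face, barrel end [[318.94986604 405.6737186 ]
 [318.93426899 398.17714913]] tip [[318.63641797 255.01793299]] px/mm btn [[-2.03799556e-03  2.89261115e+00]]
yellow ring 319.0 398.0 30.066692352294922
button dark [323.63282172 400.59976387] [  4   4  41  39 847]
258 [np.float32(312.5), np.float32(324.5)]
262 [np.float32(310.4), np.float32(326.3)]
[45, 48, 110, 227, 254, 255, 255, 255, 255, 255, 255, 252, 214, 98, 85, 103, 113, 114, 113, 112, 113, 113] collar sides pred [[349.07038697 295.25619264]
 [288.36645716 295.25412996]
 [318.71246483 291.56912343]]
```

View pics/w8c.png

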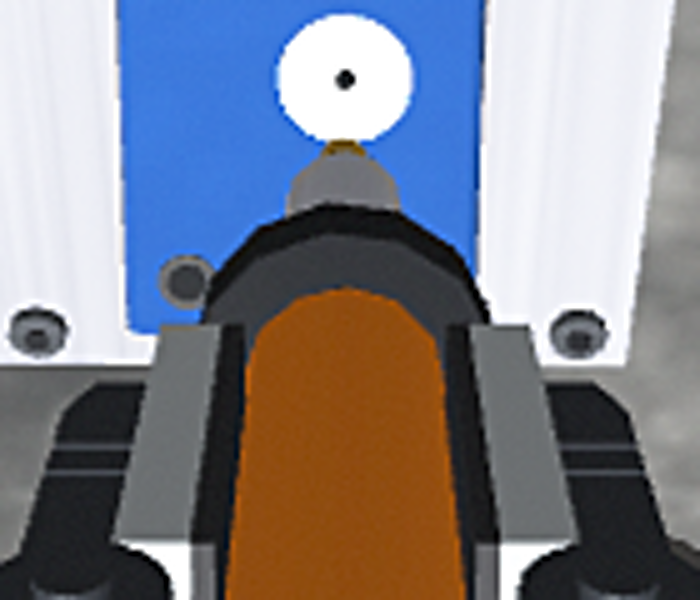

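The pen axis matches the prediction within 0.2 px at both button and tip. I'll approach along the normal.

Emit:
{"op": "carry_out", "data": {
  "targets": [
    {"x":0.0027,"y":0.0006,"z":-0.0075,"ax":0,"ay":0,"az":0,"hand":-0.9},
    {"x":0.0053,"y":0.0013,"z":-0.015,"ax":0,"ay":0,"az":0,"hand":-0.9},
    {"x":0.0076,"y":0.0018,"z":-0.0216,"ax":0,"ay":0,"az":0,"hand":-0.9},
    {"x":0.009,"y":0.0022,"z":-0.0254,"ax":0,"ay":0,"az":0,"hand":-0.9},
    {"x":0.009,"y":0.0022,"z":-0.0254,"ax":0,"ay":0,"az":0,"hand":-0.9}
  ]
}}

```text
time_s: 14.9
eef_pos: [509.7, 51.8, 118.6]
ee_rot: [0.813, -0.07, 0.57, 0.099]
force: [0.3, 0.7, -1.7]
grip_width: 0.196
```

Emit:
{"op": "carry_out", "data": {
  "targets": [
    {"x":0,"y":0,"z":0,"ax":0,"ay":0,"az":0,"hand":-0.9},
    {"x":0,"y":0,"z":0,"ax":0,"ay":0,"az":0,"hand":-0.9},
    {"x":0,"y":0,"z":0,"ax":0,"ay":0,"az":0,"hand":-0.9}
  ]
}}

```text
time_s: 15.28
eef_pos: [509.8, 51.7, 119.1]
ee_rot: [0.813, -0.07, 0.569, 0.098]
force: [-0.3, 0.5, -0.8]
grip_width: 0.198
```

```bash
cat > st.py <<'E'
from h import *
from scipy.spatial.transform import Rotation as Ro
F=[];
for k in range(16):
    viewer.capture("wrist"); s=ctrl.sense();F.append(s["force"])
q=s["ee_rot"];x=Ro.from_quat(np.r_[q[1:],q[0]]).as_matrix()[:,0];y=np.radians(13.7);a=np.sin(np.radians(20));n=np.array([-a*np.cos(y),-a*np.sin(y),np.cos(np.radians(20))])
F=np.array(F);S=np.array([534.1,57.6,49.9]);d=s["eef_pos"]+70.4*x-S
print("t",s["time_s"],"F",F.mean(0).round(2),"std",F.std(0).round(2),"F.n",(F@n).mean().round(2),"tcp",s["eef_pos"],"gap n",d@n,"lat",(d-(d@n)*n).round(2),"ang",np.degrees(np.arccos(-x@n)))
E
python3 st.py
```

```text
t 16.075 F [ 0.03 -0.14 -1.16] std [0.49 0.42 0.43] F.n -1.09 tcp [509.72577166  51.75560113 118.90122636] gap n 3.012656693022422 lat [0.02 0.1  0.01] ang 0.004478381667907405
```

Emit:
{"op": "carry_out", "data": {
  "targets": [
    {"x":0.0009,"y":0.0002,"z":-0.0025,"ax":0,"ay":0,"az":0,"hand":-0.9},
    {"x":0.0017,"y":0.0003,"z":-0.0047,"ax":0,"ay":0,"az":0,"hand":-0.9},
    {"x":0.0023,"y":0.0005,"z":-0.0066,"ax":0,"ay":0,"az":0,"hand":-0.9},
    {"x":0.0027,"y":0.0006,"z":-0.0075,"ax":0,"ay":0,"az":0,"hand":-0.9},
    {"x":0.0027,"y":0.0006,"z":-0.0075,"ax":0,"ay":0,"az":0,"hand":-0.9}
  ]
}}

```text
time_s: 16.7
eef_pos: [512.5, 52.4, 111.4]
ee_rot: [0.813, -0.07, 0.569, 0.099]
force: [-1.1, -0.3, 1.8]
grip_width: 0.197
```

```bash
python3 st.py; python3 st.py; python3 shot.py w9; python3 - <<'E'
from meas import *
im=cv2.imread("pics/w9.png");print(proj(load("w9"),[534.1,57.6,49.9]))
cv2.imwrite("pics/w9c.png",cv2.resize(im[190:310,250:390],None,fx=5,fy=5,interpolation=cv2.INTER_CUBIC))
E
```

```text
t 17.5 F [-0.9  -0.12  1.41] std [0.49 0.35 0.46] F.n 1.63 tcp [512.42583216  52.34305615 111.4047749 ] gap n -4.976490597140602 lat [0.07 0.04 0.03] ang 0.0054024177494490086
t 18.3 F [-0.79 -0.36  1.39] std [0.43 0.46 0.45] F.n 1.6 tcp [512.44321975  52.35438406 111.40843398] gap n -4.979747478873488 lat [0.08 0.05 0.03] ang 0.005528716972050983
{'time_s': 18.3, 'joints': [-0.201, 0.278, 1.945, 0.255, 0.616, -2.199], 'eef_pos': [512.443, 52.354, 111.408], 'ee_rot': [0.813, -0.07, 0.569, 0.099], 'force': [-1.278, -0.55, 1.646], 'grip_width': 0.197}
[[318.56380323 257.76799448]]
```

View pics/w9c.png

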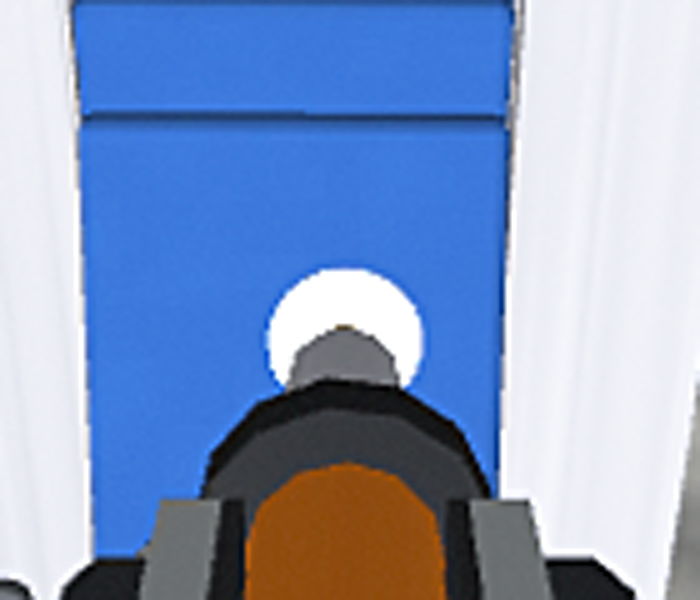

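The tip rests on the spot: spot centre at crop (345,341), tip axis at (343,339). The force rise of 2.7 N means about 4.2 mm of compression, so I'll add 0.6 mm.

Emit:
{"op": "carry_out", "data": {
  "targets": [
    {"x":0.0002,"y":0,"z":-0.0006,"ax":0,"ay":0,"az":0,"hand":-0.9},
    {"x":0.0002,"y":0,"z":-0.0006,"ax":0,"ay":0,"az":0,"hand":-0.9},
    {"x":0.0002,"y":0,"z":-0.0006,"ax":0,"ay":0,"az":0,"hand":-0.9}
  ]
}}

```text
time_s: 18.73
eef_pos: [512.6, 52.4, 110.8]
ee_rot: [0.813, -0.07, 0.569, 0.099]
force: [-0.9, -0.3, 1.9]
grip_width: 0.201
```

```bash
python3 st.py; python3 st.py; python3 -c "
from rig import finish_job
print(finish_job())"
```

```text
t 19.525 F [-0.73 -0.16  1.64] std [0.51 0.38 0.44] F.n 1.8 tcp [512.61775513  52.34475749 110.79989497] gap n -5.608803588153141 lat [ 0.05 -0.01  0.02] ang 0.0053594957741719485
t 20.325 F [-0.94 -0.2   1.73] std [0.59 0.47 0.38] F.n 1.95 tcp [512.62291249  52.37205256 110.80372662] gap n -5.6091279057879815 lat [0.05 0.02 0.02] ang 0.0037183164597187806
the job is handed in; nothing more can be done
None
```

I set the large blue bracket down in the nest pocket and let go of it. I then took the gauge from its stand and handed the job in at about 20 s, still holding its tip on the white spot.

**Last checks:**
- **Bracket seating:** after release the spot's dot measured (-6.9, 6.0) mm in the nest frame, against the nominal (-6.6, 6.0). The lowering move stopped at the height I expected for the pocket floor. A separate check of the bracket's own edges was too coarse to be useful, giving yaws of 12.6–16.4° against the nest's 13.7°. Squareness therefore rests on the dot and on the last measurement before release, about 0.5° from the nest or better.
- **Tip position and angle:** from the measured tool pose, the tip was within 0.1 mm of the spot centre sideways and square to the sloping face within 0.01°. The camera calibration itself is only good to about 2 mm. The pen sat straight in the grip, within 0.2 px where I could measure it.
- **Spring compression:** the two estimates disagreed slightly. Force gave about 2.95 N, or about 4.9 mm in, while geometry gave about 5.6 mm. Both are close to half way.
- **Forces and other objects:** the largest force I read was about 10 N, when the bracket touched down in the nest. I saw nothing else on the bench disturbed, but I did not view a final overall picture.

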